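# Open the push-and-turn safety cap of a reagent bottle

## Robot

A 6-joint arm with a two-finger parallel gripper is mounted at the origin on a cart in front of the work surface, level with it; the furniture and walls round the work are solid. World frame = base frame: x ahead of the robot, y to its left, z up, the work surface at z = 0. Lengths are in m, angles in degrees, forces in N, time in s.
With the tool pointing down it reaches from about 0.275 to 0.85 m from the base axis. Payload 5.2 kg.
Tool frame: the origin (TCP) lies at the very end of the fingers, on their centre line; the grasp point (between the pads) lies 19 mm behind it (ctrl.grasp_offset is the distance from the TCP to the grasp point, in m); z points along the fingers, y is the line along which they close (so a half turn about z gives the same grasp; the last joint's range is limited). The gripper opens to 85 mm and grips with 20 to 120 N. Pads are 22 mm wide; open, the fingers measure 114 mm over their backs; the gripper's body (76 mm by 85 mm) begins 54 mm behind the grasp point. The pads swing forward as they close: fully open they stand 13 mm farther back than shut.
Start: joints at [-11.62, 14.817, 87.949, -0, 77.235, -11.62], TCP at [0.55, 0, 0.231] pointing down, gripper open.
Joint ranges: [-179.93, 179.93], [-52.35, 119.4], [10.71, 147.94], [-69.91, 249.91], [12.55, 155.21], [-178.61, 178.61]. Speed limits (degrees/s): [147.25, 147.25, 180, 180, 180, 180].

## Interface

Orientations are given as a 3x3 rotation matrix whose columns are the frame's x, y, z axes.
In Python, from bench import ctrl gives the robot as it stands.
- The arm moves only by the tool servo_tool, never from a script. Its argument "increments" is one flat list of numbers, 5 for each row, row after row: the shift along the tool's x, y, z as a fraction of full scale, then the turn about the tool's z as a fraction of full scale, then the gripper command: -1 is fully open, 1 is shut, values between are in proportion. A call has 1 to 5 rows; each row is the pose to reach, as a shift and turn from the pose commanded when the call began, along the tool's axes at that moment; what a row does not reach only later rows make up. Full scale, the value 1, is 200 mm for a shift and pi/4 rad for a turn. A row lasts 1/12 s, in which the tool goes at most 41.7 mm and 7.16 degrees, less where a joint would pass 70% of its speed; a pose out of reach is approached as far as the arm can. A call with a number of a shift or a turn outside -1 to 1 is refused whole. A call with a gripper value outside its range is refused whole. The fingers move at their own pace and stop on an object; the grip force is fixed at half the most. Time passes only in rows, so rows that repeat a pose let the fingers close. It gives the time, the measured TCP pose, the force, the opening and the grip force at its end, in the units of the state.
- ctrl.get_obs(): the state, without advancing time (a new reading comes with each control period).
- ctrl.get_image(name): name is "scene" or "side" or "wrist"; returns (picture, depth): 400x640x3 uint8, red, green, blue; 400x640 float32, m along the optical axis (not along the pixel's ray), 0 where there is no reading.
- ctrl.camera_params(name): a dict with "fx", "fy", "cx", "cy" (pixels), "distortion" ([k1, k2, p1, p2, k3] as OpenCV has them; the pictures are not rectified), "T" (4x4, takes a point from camera to world coordinates). Camera axes: x right, y down, z forward; pixel columns grow to the right and rows downward; lengths in m; the calibration is good to about 2 mm. A picture is of the moment at which its call begins: read the wrist's pose just before it. camera_params takes no time and is no camera call; for the wrist camera it gives the pose at the moment of the call.
- ctrl.sign_off(): hands the job in; it is judged then, once.
Trained networks look in the newest picture that a camera, given by its name, has taken for a name from the list of things; names that differ only in an ending like _2 or _b are one class to them, and where a whole thing is asked for, a point or a joint stands for the part that bears it (a point fixed in the world has none). Each returns a list of dicts, best first, with "conf" (0 to 1); they miss things now and then, are a little off and sometimes report something else, mostly with a low value. They report only what shows in the picture. A call takes as long as a camera call. They do not tell look-alikes from the thing itself.
- ctrl.silhouettes(thing, camera): "region" (400x640 bool, what is visible of it) and "bbox" ([left, top, right, bottom] in pixels, round what is visible of it).
The state is a dict: "time_s": time; "joint_positions": joint angles; "qd": joint speeds; "effort": joint torques, N m; "ee_pos": TCP position; "ee_rot": TCP orientation; "wrist_force": force on the tool from outside, world axes, zero at the start; "ft_torque": the same for the moment, N m; "grip_width": opening from 0.0 (shut) to 1.0 (fully open); "grip_force": force on a finger pad.
Only numpy, scipy, OpenCV 4.12 (cv2) and the standard library are available. Lean on these libraries where they do the work, as an engineer would, in place of code of your own. Each camera call takes 0.05 s, during which the arm holds its last target. There are 200 camera calls.

## Task

Open the reagent bottle for the next etch: press its blue safety cap down against its spring, turn it anticlockwise (seen from above) while it is held down until it comes free, then lift it off and set it down flat, open side down, on the steel tray; do not let it drop. Do not force the cap: it will not turn unless it is pressed far enough, and it must be neither wrenched nor rammed down. Leave the bottle standing upright in its stand and the other things where they are.

Things in the scene. Friction and masses are not known exactly. Their poses are not given: they have to be found in the camera images.
- cap_center (a point): centre (half-way up) of the blue, round, ribbed push-and-turn cap: 50 mm across, 28 mm high, 40 g; z along its axis, up. Locked by three hidden lugs that a spring holds up in notches (about 5 N). Pressed 3.5 mm into the bottle (12 N in all) the lugs leave the notches; at 4.2 mm (14 N) it is hard home. Between the two it turns anticlockwise only, to hard stops. Above 30 N between cap and bottle is forcing it
- bottle_mouth (a point): centre of the bottle's mouth, on its axis, 116 mm above the bottle's foot. With the cap locked the cap's centre is 1 mm below this point and the cap's x axis along the bottle's. Held pressed and turned 45 to 75 degrees anticlockwise from there (60 is the middle, hard stops at about 80), the cap is free and its spring pushes it up; lift it straight up
- reagent_bottle: white plastic bottle standing loose in the square nest of its stand, about 1.5 mm play each side: square body 64 x 64 x 74 mm, shoulder up to 84 mm, neck 31 mm across with a 41 mm bead at 88 mm; 0.4 to 0.7 kg; orange-banded label on two sides. Origin: centre of its underside; z up its axis. It rests on a foam pad, so it sinks when pressed
- bottle_stand: stand fixed to the table: grey base plate 116 x 116 x 8 mm with four steel walls round the nest, 79 mm square outside, tops 44 mm above the table. On the nest's floor a soft foam pad, its top 20 mm above the table unloaded, sinks 0 to 9 mm under the bottle's weight or light pressing, then is firm. Origin: centre of its underside on the table
- cap_tray: shallow stainless tray fixed to the table, where the cap goes: 130 (its x) x 150 (its y) mm outside, walls 2 mm thick and 12 mm high, floor 2 mm above the table. Origin: centre of its underside on the table
- specimen_green: green resin-mounted specimen, disc 30 mm across, 18 mm high; bystander, origin under its centre
- specimen_black: black resin-mounted specimen, disc 30 mm across, 18 mm high; bystander, origin under its centre
- dropper_bottle: brown dropper bottle with black teat, 33 mm across, 102 mm high; bystander, origin under its centre
- bud_tub: clear tub of cotton buds, 77 mm across, 80 mm high; bystander, origin under its centre
- loupe: black loupe, 36 mm across, 36 mm high; bystander, origin under its centre
Things that resemble listed ones, but are neither listed nor needed, are in the scene too. There is more than one size of the reagent_bottle; the job needs the larger.

How it is judged:
By the outcome, as a careful person would: the job done as asked, in the order asked, and still so for the second after the job is handed in, with the robot touching nothing.
It also fails if it takes over 64 s, if anything falls off the work surface, if the arm or the gripper's body presses on something with over 40 N, if the wrist force passes 120 N, or if a joint passes its speed limit or range.

## Working session

There is one attempt and no reset: what is moved stays moved. The work goes in short steps, Python scripts to look and compute and a tool call to move; the robot and the scene stay as the last step left them, time stands still between calls to the robot, and variables do not carry over. Pictures are saved under pics/ and viewed, at most 10 in all, crops included, and the job is handed in when it is done.

Besides the shell and the picture viewer there is one more tool, called after ">>>" in YAML: its name, and indented under it one key for each argument. servo_tool: Moves the arm, as the interface text tells. Shift numbers are shares of 200 mm and turn numbers shares of pi/4 rad, none past 1 either way. Its arguments: {"type":"object","properties":{"increments":{"type":"array"}},"required":["increments"]}

```bash
mkdir -p pics; ls; cat > h.py <<'E'
import numpy as np, cv2
from bench import ctrl
def world(cam, depth, mask, P=None):
    P = P or ctrl.camera_params(cam)
    K=np.array([[P['fx'],0,P['cx']],[0,P['fy'],P['cy']],[0,0,1.]])
    v,u=np.nonzero(mask&(depth>0)); d=depth[v,u]
    n=cv2.undistortPoints(np.stack([u,v],1).astype(np.float64)[:,None],K,np.array(P['distortion'])).reshape(-1,2)
    p=np.c_[n*d[:,None],d]; T=np.array(P['T'])
    return p@T[:3,:3].T+T[:3,3]
E
python3 - <<'E'
from h import *
ims=[]
for c in ['scene','side']:
    im,d=ctrl.get_image(c); np.savez(c,im=im,d=d)
    cv2.imwrite(f'pics/{c}0.png',im[...,::-1])
    for t in ['cap_center','reagent_bottle','bottle_stand','cap_tray','dropper_bottle','bud_tub','loupe']:
        for r in ctrl.silhouettes(t,c):
            if r['conf']<.2: continue
            p=world(c,d,r['region'])
            print(c,t,round(r['conf'],2),[int(x) for x in r['bbox']],len(p), np.percentile(p,[3,50,97],axis=0).round(3).tolist() if len(p) else '')
print(ctrl.get_obs()['time_s'], ctrl.get_obs()['ee_rot'])
E
```

```text
pics
scene cap_center 0.74 [286, 220, 311, 243] 402 [[0.467, 0.081, 0.118], [0.487, 0.113, 0.144], [0.513, 0.128, 0.148]]
scene reagent_bottle 0.71 [260, 279, 290, 311] 620 [[0.454, 0.218, 0.002], [0.471, 0.241, 0.05], [0.506, 0.26, 0.082]]
scene reagent_bottle 0.6 [286, 240, 317, 272] 798 [[0.457, 0.075, 0.042], [0.476, 0.127, 0.082], [0.515, 0.139, 0.106]]
scene reagent_bottle 0.6 [274, 251, 329, 289] 1012 [[0.434, 0.05, 0.005], [0.46, 0.139, 0.012], [0.531, 0.16, 0.045]]
scene bottle_stand 0.85 [273, 250, 326, 291] 1098 [[0.434, 0.05, 0.004], [0.463, 0.139, 0.012], [0.534, 0.163, 0.045]]
scene bottle_stand 0.47 [397, 181, 409, 191] 87 [[0.412, -0.373, 0.001], [0.425, -0.355, 0.016], [0.439, -0.344, 0.021]]
scene cap_tray 0.71 [315, 197, 371, 238] 1636 [[0.444, -0.215, -0.001], [0.511, -0.136, 0.003], [0.578, -0.059, 0.013]]
scene dropper_bottle 0.67 [287, 242, 317, 270] 773 [[0.457, 0.078, 0.044], [0.476, 0.127, 0.083], [0.515, 0.139, 0.106]]
scene dropper_bottle 0.63 [316, 193, 370, 238] 1654 [[0.445, -0.215, -0.001], [0.512, -0.138, 0.003], [0.579, -0.059, 0.013]]
scene bud_tub 
[... 722 characters left out ...]
0, 181] 280 [[0.618, 0.29, 0.001], [0.631, 0.301, 0.045], [0.646, 0.363, 0.093]]
side dropper_bottle 0.25 [277, 179, 307, 207] 676 [[0.454, 0.065, 0.043], [0.483, 0.075, 0.076], [0.52, 0.115, 0.107]]
side dropper_bottle 0.2 [253, 159, 274, 187] 506 [[0.416, 0.299, 0.006], [0.443, 0.333, 0.051], [0.479, 0.386, 0.083]]
side bud_tub 0.74 [257, 160, 273, 186] 456 [[0.417, 0.298, 0.011], [0.444, 0.331, 0.053], [0.478, 0.369, 0.083]]
side loupe 0.58 [236, 187, 248, 200] 168 [[0.35, 0.233, -0.001], [0.365, 0.241, 0.021], [0.381, 0.366, 0.037]]
0.8 [[-9.54237657e-05  9.99999995e-01  4.15829549e-05]
 [ 9.99999995e-01  9.54242274e-05 -1.11003821e-05]
 [-1.11043500e-05  4.15818954e-05 -9.99999999e-01]]
```

View pictures.

```bash
python3 - <<'E'
import numpy as np,cv2
a=np.load('scene.npz')['im'][150:370,220:440,::-1]; b=np.load('side.npz')['im'][130:290,220:380,::-1]
cv2.imwrite('pics/c0.png',np.hstack([cv2.resize(a,(400,400),interpolation=2),cv2.resize(b,(400,400),interpolation=2)]))
E
```

```text
(no output)
```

View pics/c0.png

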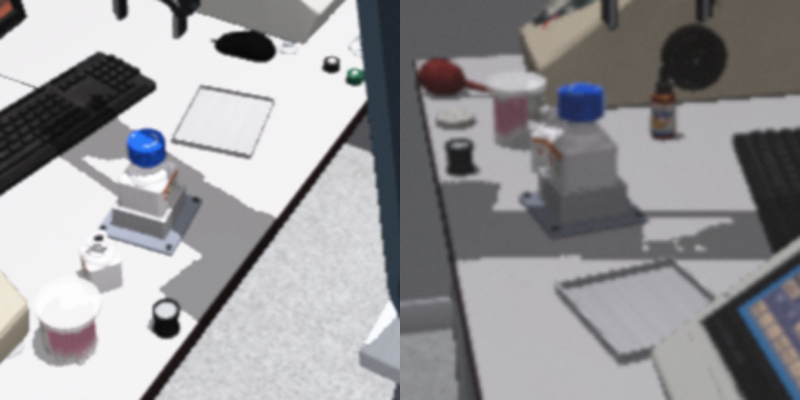

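>>> servo_tool:
  increments: [0.17, -0.1, -0.1, 0, -1, 0.34, -0.2, -0.1, 0, -1, 0.52, -0.31, -0.1, 0, -1, 0.52, -0.31, -0.1, 0, -1, 0.52, -0.31, -0.1, 0, -1]

```text
time_s: 1.22
ee_pos: [0.487, 0.1058, 0.2518]
ee_rot: [[-0.004, 1.0, 0.001], [1.0, 0.004, 0.0], [0.0, 0.001, -1.0]]
wrist_force: [0.8, -0.6, -0.7]
grip_width: 1.0
grip_force: 0.0
```

```bash
cat >> h.py <<'E'
def cap(cam, save=None):
    P=ctrl.camera_params(cam); im,d=ctrl.get_image(cam)
    if save: cv2.imwrite(save,im[...,::-1])
    hsv=cv2.cvtColor(im,cv2.COLOR_RGB2HSV)
    m=(cv2.inRange(hsv,(105,120,50),(130,255,255))>0)
    n,l,s,c=cv2.connectedComponentsWithStats(m.astype(np.uint8)); k=1+np.argmax(s[1:,4])
    p=world(cam,d,l==k,P); return im,d,p,s[k],P
def topfit(p):
    zt=np.percentile(p[:,2],95); q=p[abs(p[:,2]-np.median(p[p[:,2]>zt-.004,2]))<.003]
    c,r=cv2.minEnclosingCircle(q[:,:2].astype(np.float32)); 
    return np.round([*((np.percentile(q[:,:2],1,axis=0)+np.percentile(q[:,:2],99,axis=0))/2),*c,r,np.median(q[:,2]),len(q)],4)
E
python3 - <<'E'
from h import *
for c in ['scene','side','wrist']:
    im,d,p,s,P=cap(c,f'pics/{c}1.png'); print(c,s,topfit(p))
    if c=='wrist': print(np.round(P['T'],3).tolist(), P['fx'])
o=ctrl.get_obs(); print(o['time_s'],o['ee_pos'],o['wrist_force'],o['joint_positions'],o['grip_width'])
print(ctrl.grasp_offset)
E
```

```text
scene [291 221  20  21 344] [4.900e-01 1.055e-01 4.901e-01 1.054e-01 2.610e-02 1.457e-01 1.960e+02]
side [355 222  79  74 666] [ 5.941e-01 -4.673e-01  5.935e-01 -4.658e-01  7.110e-02  1.979e-01
  2.540e+02]
wrist [ 292  166   58   62 2522] [4.903e-01 1.038e-01 4.904e-01 1.039e-01 2.490e-02 1.467e-01 2.348e+03]
[[1.0, 0.001, 0.0, 0.488], [0.001, -0.947, -0.32, 0.185], [0.0, 0.32, -0.947, 0.396], [0.0, 0.0, 0.0, 1.0]] 318.1795175794912
1.3667 [0.48861118 0.10335605 0.25134894] [-0.3405002  -0.29118039 -0.5441492 ] [-8.54373836e-01  8.78552409e+00  9.27680228e+01 -2.80238555e-02
  7.84173062e+01 -8.28296018e-01] 0.9958278822334512
0.0187
```

View pics/wrist1.png

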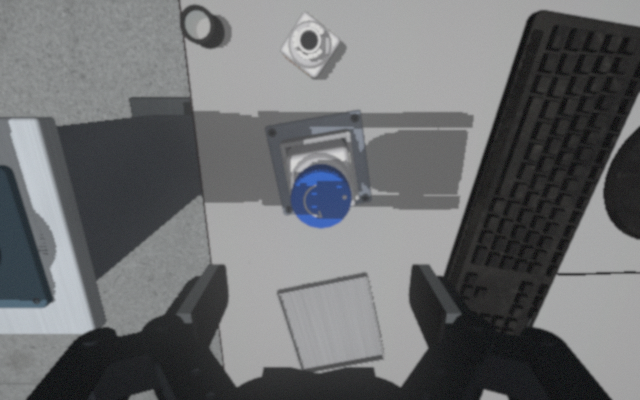

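>>> servo_tool:
  increments: [0, 0.01, 0.13, 0, -1, 0, 0.011, 0.26, 0, -1, 0, 0.011, 0.39, 0, -1, 0, 0.011, 0.52, 0, -1, 0, 0.011, 0.65, 0, -1]

```text
time_s: 1.78
ee_pos: [0.491, 0.1026, 0.12]
ee_rot: [[0.002, 1.0, 0.0], [1.0, -0.002, -0.0], [-0.0, 0.0, -1.0]]
wrist_force: [0.5, -0.9, 0.4]
grip_width: 0.999
grip_force: 0.0
```

>>> servo_tool:
  increments: [0, 0, 0, 0, -0.1, 0, 0, 0, 0, -0.1, 0, 0, 0, 0, -0.1]

```text
time_s: 2.03
ee_pos: [0.4915, 0.1032, 0.1223]
ee_rot: [[0.001, 1.0, 0.001], [1.0, -0.001, -0.0], [-0.0, 0.001, -1.0]]
wrist_force: [-2.9, 1.1, 2.8]
grip_width: 0.6
grip_force: 2.0
```

```bash
python3 - <<'E'
from h import *
im,d,p,s,P=cap('wrist','pics/wrist2.png'); print(s,topfit(p))
o=ctrl.get_obs(); print(o['time_s'],o['ee_pos'],o['wrist_force'],o['grip_width'])
E
```

```text
[ 260  218  115  118 9893] [4.910e-01 1.040e-01 4.907e-01 1.037e-01 2.540e-02 1.466e-01 8.067e+03]
2.0833 [0.49143352 0.10343814 0.12279171] [-1.99623793 -0.57956377  1.25513904] 0.5667339537980449
```

View pics/wrist2.png

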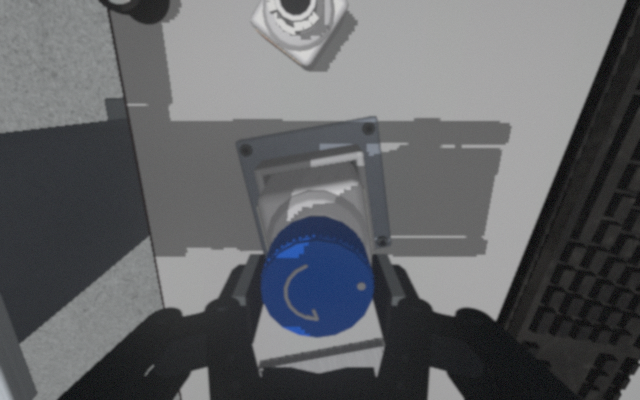

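>>> servo_tool:
  increments: [0, 0, 0, 0, 1, 0, 0, 0, 0, 1, 0, 0, 0, 0, 1, 0, 0, 0, 0, 1]

```text
time_s: 2.42
ee_pos: [0.4909, 0.1038, 0.1222]
ee_rot: [[-0.0, 1.0, 0.002], [1.0, 0.0, -0.0], [-0.0, 0.002, -1.0]]
wrist_force: [-0.4, -2.0, 1.0]
grip_width: 0.566
grip_force: 61.7
```

>>> servo_tool:
  increments: [0, 0, 0.005, 0, 1, 0, 0, 0.01, 0, 1, 0, 0, 0.015, 0, 1, 0, 0, 0.015, 0, 1, 0, 0, 0.015, 0, 1]

```text
time_s: 2.83
ee_pos: [0.4906, 0.104, 0.1185]
ee_rot: [[0.0, 1.0, 0.001], [1.0, -0.0, -0.0], [-0.0, 0.001, -1.0]]
wrist_force: [0.9, -2.3, 1.6]
grip_width: 0.57
grip_force: 61.9
```

>>> servo_tool:
  increments: [0, 0, 0.005, 0, 1, 0, 0, 0.01, 0, 1, 0, 0, 0.015, 0, 1, 0, 0, 0.015, 0, 1]

```text
time_s: 3.17
ee_pos: [0.4909, 0.104, 0.1161]
ee_rot: [[-0.0, 1.0, 0.002], [1.0, 0.0, -0.0], [-0.0, 0.002, -1.0]]
wrist_force: [-0.8, -1.9, 8.9]
grip_width: 0.565
grip_force: 62.4
```

>>> servo_tool:
  increments: [0, 0, 0.005, 0, 1, 0, 0, 0.005, 0, 1, 0, 0, 0.005, 0, 1]

```text
time_s: 3.42
ee_pos: [0.491, 0.104, 0.1155]
ee_rot: [[-0.0, 1.0, 0.002], [1.0, 0.0, -0.0], [-0.0, 0.002, -1.0]]
wrist_force: [-0.5, -2.4, 9.9]
grip_width: 0.567
grip_force: 62.6
```

>>> servo_tool:
  increments: [0, 0, 0.005, 0, 1, 0, 0, 0.005, 0, 1, 0, 0, 0.005, 0, 1]

```text
time_s: 3.67
ee_pos: [0.4911, 0.104, 0.1147]
ee_rot: [[-0.0, 1.0, 0.002], [1.0, 0.0, -0.0], [-0.0, 0.002, -1.0]]
wrist_force: [-1.7, -2.4, 11.3]
grip_width: 0.567
grip_force: 62.8
```

>>> servo_tool:
  increments: [0, 0, 0.005, 0, 1, 0, 0, 0.005, 0, 1, 0, 0, 0.005, 0, 1]

```text
time_s: 3.92
ee_pos: [0.4912, 0.104, 0.1139]
ee_rot: [[-0.0, 1.0, 0.003], [1.0, 0.0, -0.0], [-0.0, 0.003, -1.0]]
wrist_force: [-1.8, -2.9, 13.2]
grip_width: 0.567
grip_force: 63.0
```

>>> servo_tool:
  increments: [0, 0, 0.004, 0, 1, 0, 0, 0.004, 0, 1, 0, 0, 0.004, 0, 1]

```text
time_s: 4.17
ee_pos: [0.4914, 0.104, 0.1137]
ee_rot: [[-0.0, 1.0, 0.003], [1.0, 0.0, -0.0], [-0.0, 0.003, -1.0]]
wrist_force: [-1.3, -2.7, 16.3]
grip_width: 0.568
grip_force: 63.4
```

>>> servo_tool:
  increments: [0, 0, 0, -0.05, 1, 0, 0, 0, -0.1, 1, 0, 0, 0, -0.15, 1, 0, 0, 0, -0.2, 1, 0, 0, 0, -0.2, 1]

```text
time_s: 4.58
ee_pos: [0.4917, 0.1041, 0.1137]
ee_rot: [[-0.158, 0.987, 0.004], [0.987, 0.158, 0.0], [-0.0, 0.004, -1.0]]
wrist_force: [-2.7, -0.7, 16.5]
grip_width: 0.569
grip_force: 63.3
```

```bash
cat > s.py <<'E'
from h import *
o=ctrl.get_obs(); R=np.array(o['ee_rot'])
print('yaw',np.degrees(np.arctan2(R[1,0],R[0,0])),'F',np.round(o['wrist_force'],1),'T',np.round(o['ft_torque'],2),np.round(o['ee_pos'],4), o['grip_width'],o['time_s'])
E
python3 s.py
```

```text
yaw 99.11087785268857 F [-2.7 -0.7 16.5] T [-0.28  0.26 -0.02] [0.4917 0.1041 0.1137] 0.5694846180382594 4.5833
```

>>> servo_tool:
  increments: [0, 0, 0, -0.1, 1, 0, 0, 0, -0.2, 1, 0, 0, 0, -0.3, 1, 0, 0, 0, -0.4, 1, 0, 0, 0, -0.4, 1]

```text
time_s: 5.0
ee_pos: [0.492, 0.1044, 0.1137]
ee_rot: [[-0.458, 0.889, 0.005], [0.889, 0.458, 0.001], [-0.002, 0.004, -1.0]]
wrist_force: [-1.0, -0.9, 15.5]
grip_width: 0.565
grip_force: 63.2
```

```bash
python3 s.py
```

```text
yaw 117.22836291860217 F [-1.  -0.9 15.5] T [-0.03  0.15  0.  ] [0.492  0.1044 0.1137] 0.5653635929523421 5.0
```

>>> servo_tool:
  increments: [0, 0, 0, -0.1, 1, 0, 0, 0, -0.2, 1, 0, 0, 0, -0.3, 1, 0, 0, 0, -0.4, 1, 0, 0, 0, -0.4, 1]

```text
time_s: 5.42
ee_pos: [0.4921, 0.1045, 0.1137]
ee_rot: [[-0.71, 0.704, 0.005], [0.704, 0.71, 0.001], [-0.003, 0.004, -1.0]]
wrist_force: [0.3, 0.0, 15.8]
grip_width: 0.568
grip_force: 63.2
```

```bash
python3 s.py
```

```text
yaw 135.22638545242134 F [ 0.3  0.  15.8] T [ 0.01  0.03 -0.  ] [0.4921 0.1045 0.1137] 0.5679389680455017 5.4167
```

>>> servo_tool:
  increments: [0, 0, 0, -0.1, 1, 0, 0, 0, -0.2, 1, 0, 0, 0, -0.3, 1, 0, 0, 0, -0.38, 1, 0, 0, 0, -0.38, 1]

```text
time_s: 5.83
ee_pos: [0.4921, 0.1046, 0.1137]
ee_rot: [[-0.885, 0.465, 0.005], [0.465, 0.885, 0.001], [-0.004, 0.003, -1.0]]
wrist_force: [0.3, 0.4, 15.5]
grip_width: 0.566
grip_force: 63.2
```

```bash
python3 s.py; python3 - <<'E'
from h import *
im,d,p,s,P=cap('wrist','pics/wrist3.png')
E
```

```text
yaw 152.2835855017589 F [ 0.3  0.4 15.5] T [0.06 0.02 0.  ] [0.4921 0.1046 0.1137] 0.5655880200008022 5.8333
```

View pics/wrist3.png

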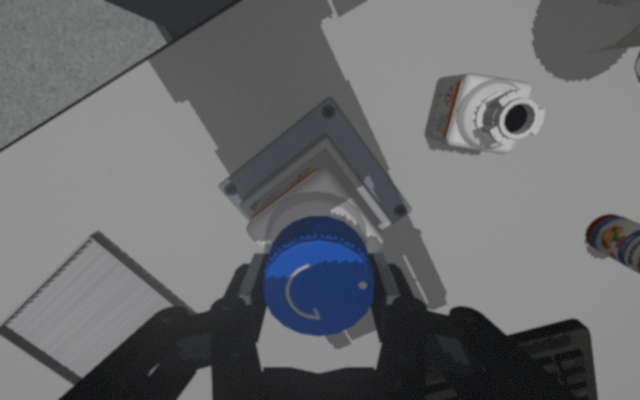

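The cap turned with the fingers (arrow still at about (305,295)) while the stand and bottle stayed put; it has turned about 62°. Now I lift it gently.

>>> servo_tool:
  increments: [0, 0, -0.01, 0, 1, 0, 0, -0.02, 0, 1, 0, 0, -0.03, 0, 1, 0, 0, -0.04, 0, 1, 0, 0, -0.05, 0, 1]

```text
time_s: 6.3
ee_pos: [0.49, 0.1044, 0.1215]
ee_rot: [[-0.884, 0.468, -0.0], [0.468, 0.884, 0.001], [0.001, 0.0, -1.0]]
wrist_force: [0.2, 0.1, 0.1]
grip_width: 0.567
grip_force: 61.8
```

>>> servo_tool:
  increments: [0, 0, -0.01, 0, 1, 0, 0, -0.02, 0, 1, 0, 0, -0.03, 0, 1, 0, 0, -0.04, 0, 1, 0, 0, -0.05, 0, 1]

```text
time_s: 6.72
ee_pos: [0.4898, 0.104, 0.1313]
ee_rot: [[-0.884, 0.468, -0.001], [0.468, 0.884, 0.0], [0.001, -0.001, -1.0]]
wrist_force: [-0.3, -0.9, -1.2]
grip_width: 0.567
grip_force: 61.8
```

```bash
python3 s.py
```

```text
yaw 152.09680945886495 F [-0.3 -0.9 -1.2] T [ 0.05 -0.04 -0.05] [0.4898 0.104  0.1313] 0.5674832292614451 6.7167
```

>>> servo_tool:
  increments: [0, 0, -0.03, 0, 1, 0, 0, -0.08, 0, 1, 0, 0, -0.15, 0, 1, 0, 0, -0.25, 0, 1, 0, 0, -0.35, 0, 1]

```text
time_s: 7.13
ee_pos: [0.4898, 0.104, 0.2028]
ee_rot: [[-0.884, 0.468, -0.001], [0.468, 0.884, 0.0], [0.001, -0.0, -1.0]]
wrist_force: [0.5, -0.2, 0.1]
grip_width: 0.573
grip_force: 61.8
```

>>> servo_tool:
  increments: [0, 0, -0.1, 0, 1, 0, 0, -0.1, 0, 1]

```text
time_s: 7.3
ee_pos: [0.4926, 0.1041, 0.2265]
ee_rot: [[-0.884, 0.468, 0.008], [0.468, 0.884, -0.0], [-0.007, 0.004, -1.0]]
wrist_force: [0.7, 0.5, -0.2]
grip_width: 0.569
grip_force: 61.8
```

```bash
python3 s.py; python3 - <<'E'
from h import *
im,d,p,s,P=cap('scene'); print('cap',topfit(p))
cv2.imwrite('pics/sc4.png',cv2.resize(im[150:330,220:440,::-1],None,fx=3,fy=3))
for c in ['wrist','scene','side']:
    P=ctrl.camera_params(c); im,d=ctrl.get_image(c)
    if c=='wrist': cv2.imwrite('pics/wrist4.png',im[...,::-1])
    for r in ctrl.silhouettes('cap_tray',c)[:2]:
        p=world(c,d,r['region'],P); p=p[(p[:,2]<.02)&(p[:,2]>-.01)].astype(np.float32)
        if len(p)<50: continue
        (x,y),(w,h),a=cv2.minAreaRect(p[:,:2]); print(c,round(r['conf'],2),r['bbox'],x,y,w,h,a,np.median(p[:,2]))
E
```

```text
yaw 152.10477996394425 F [ 0.7  0.5 -0.2] T [-0.    0.   -0.04] [0.4926 0.1041 0.2265] 0.5685774448348928 7.3
cap [4.931e-01 1.043e-01 4.937e-01 1.036e-01 2.640e-02 2.488e-01 2.080e+02]Traceback (most recent call last):
  File "<stdin>", line 10, in <module>
cv2.error: OpenCV(4.12.0) /io/opencv/modules/imgproc/src/convhull.cpp:143: error: (-215:Assertion failed) total >= 0 && (depth == CV_32F || depth == CV_32S) in function 'convexHull'
```

View pics/sc4.png

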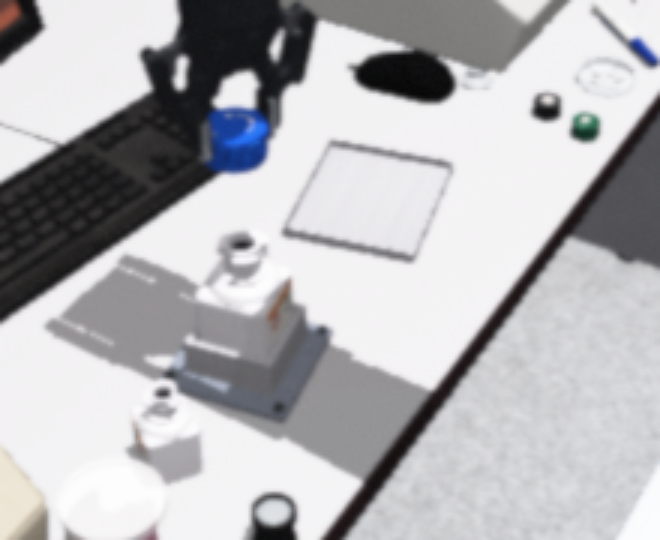

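```bash
python3 - <<'E'
from h import *
for c in ['scene','side']:
    im,d=ctrl.get_image(c)
    for r in ctrl.silhouettes('cap_tray',c)[:1]:
        p=world(c,d,r['region']); p=np.ascontiguousarray(p[(p[:,2]<.02)&(p[:,2]>-.01)],np.float32)
        (x,y),(w,h),a=cv2.minAreaRect(np.ascontiguousarray(p[:,:2])); print(c,round(r['conf'],2),r['bbox'],x,y,w,h,a,np.median(p[:,2]))
E
```

```text
scene 0.64 [316.3, 198.2, 372.4, 238.9] 0.5111251473426819 -0.13841821253299713 0.12987014651298523 0.1601029336452484 13.323750495910645 0.0030248808
side 0.78 [282.4, 232.5, 339.4, 278.3] 0.5100099444389343 -0.1280331015586853 0.1434287428855896 0.1769924759864807 13.02061939239502 0.0020285207
```

>>> servo_tool:
  increments: [-0.05, -0.08, 0, 0, 1, -0.12, -0.19, 0, 0, 1, -0.2, -0.31, 0, 0, 1, -0.28, -0.43, 0, 0, 1, -0.36, -0.55, 0, 0, 1]

```text
time_s: 8.07
ee_pos: [0.5019, -0.0279, 0.2208]
ee_rot: [[-0.884, 0.467, -0.001], [0.467, 0.884, 0.0], [0.001, -0.0, -1.0]]
wrist_force: [0.8, 0.1, -0.3]
grip_width: 0.569
grip_force: 61.9
```

>>> servo_tool:
  increments: [-0.08, -0.12, 0, 0, 1, -0.16, -0.25, 0, 0, 1, -0.24, -0.38, 0, 0, 1, -0.3, -0.466, 0, 0, 1, -0.3, -0.466, 0, 0, 1]

```text
time_s: 8.48
ee_pos: [0.5119, -0.1414, 0.2205]
ee_rot: [[-0.882, 0.471, -0.001], [0.471, 0.882, -0.001], [0.0, -0.002, -1.0]]
wrist_force: [0.3, 0.4, -0.4]
grip_width: 0.561
grip_force: 61.9
```

>>> servo_tool:
  increments: [0, 0, 0.1, 0, 1, 0, 0, 0.2, 0, 1, 0, 0, 0.3, 0, 1, 0, 0, 0.4, 0, 1, 0, 0, 0.4, 0, 1]

```text
time_s: 8.9
ee_pos: [0.5088, -0.1353, 0.1371]
ee_rot: [[-0.884, 0.468, -0.008], [0.468, 0.884, 0.004], [0.009, 0.0, -1.0]]
wrist_force: [-0.4, 1.0, -1.0]
grip_width: 0.565
grip_force: 62.0
```

```bash
python3 s.py; python3 - <<'E'
from h import *
im,d,p,s,P=cap('wrist','pics/wrist5.png'); print('cap',topfit(p))
p=world('wrist',d,d>0,P); q=p[(abs(p[:,0]-.511)<.05)&(abs(p[:,1]+.137)<.06)&(p[:,2]<.01)]; print('floor',len(q),np.percentile(q[:,2],[5,50,95]))
E
```

```text
yaw 152.1047599975804 F [-0.4  1.  -1. ] T [ 0.03  0.01 -0.06] [ 0.5088 -0.1353  0.1371] 0.5650759747339267 8.9
cap [ 5.076e-01 -1.353e-01  5.085e-01 -1.352e-01  2.560e-02  1.605e-01
  7.986e+03]
floor 11555 [0.00246743 0.00358318 0.00471199]
```

View pics/wrist5.png

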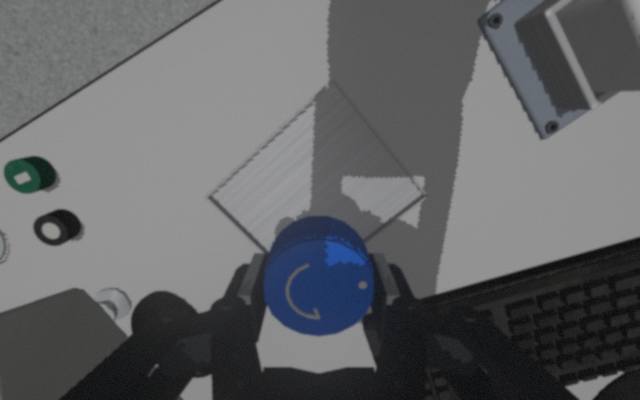

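>>> servo_tool:
  increments: [0, 0, 0.12, 0, 1, 0, 0, 0.25, 0, 1, 0, 0, 0.38, 0, 1, 0, 0, 0.5, 0, 1, 0, 0, 0.58, 0, 1]

```text
time_s: 9.37
ee_pos: [0.5117, -0.1369, 0.0247]
ee_rot: [[-0.884, 0.468, -0.001], [0.468, 0.884, 0.0], [0.001, 0.0, -1.0]]
wrist_force: [-0.2, -1.1, -0.3]
grip_width: 0.567
grip_force: 62.0
```

>>> servo_tool:
  increments: [0, 0, 0.01, 0, 1, 0, 0, 0.02, 0, 1, 0, 0, 0.03, 0, 1, 0, 0, 0.04, 0, 1, 0, 0, 0.04, 0, 1]

```text
time_s: 9.78
ee_pos: [0.5126, -0.1376, 0.0185]
ee_rot: [[-0.884, 0.468, 0.002], [0.468, 0.884, -0.001], [-0.002, 0.0, -1.0]]
wrist_force: [1.1, -0.3, -0.6]
grip_width: 0.567
grip_force: 62.0
```

```bash
python3 s.py; python3 - <<'E'
from h import *
im,d,p,s,P=cap('wrist','pics/wrist6.png'); print('cap',topfit(p))
E
```

```text
yaw 152.10435788828073 F [ 1.1 -0.3 -0.6] T [-0.01  0.07  0.05] [ 0.5126 -0.1376  0.0185] 0.5672732477547455 9.7833
cap [ 5.113e-01 -1.376e-01  5.117e-01 -1.377e-01  2.550e-02  4.190e-02
  8.026e+03]
```

>>> servo_tool:
  increments: [0, 0, 0.01, 0, 1, 0, 0, 0.02, 0, 1, 0, 0, 0.03, 0, 1, 0, 0, 0.04, 0, 1, 0, 0, 0.04, 0, 1]

```text
time_s: 10.25
ee_pos: [0.5114, -0.1372, 0.009]
ee_rot: [[-0.884, 0.468, -0.001], [0.468, 0.884, 0.0], [0.001, -0.0, -1.0]]
wrist_force: [0.2, -0.5, -0.8]
grip_width: 0.572
grip_force: 62.0
```

>>> servo_tool:
  increments: [0, 0, 0.005, 0, 1, 0, 0, 0.005, 0, 1, 0, 0, 0.005, 0, 1]

```text
time_s: 10.5
ee_pos: [0.5118, -0.1373, 0.0084]
ee_rot: [[-0.884, 0.468, -0.0], [0.468, 0.884, 0.0], [0.0, -0.0, -1.0]]
wrist_force: [-0.6, -0.2, -0.7]
grip_width: 0.57
grip_force: 62.0
```

>>> servo_tool:
  increments: [0, 0, 0.004, 0, 1, 0, 0, 0.004, 0, 1, 0, 0, 0.004, 0, 1]

```text
time_s: 10.75
ee_pos: [0.5119, -0.1374, 0.0082]
ee_rot: [[-0.884, 0.468, 0.0], [0.468, 0.884, -0.0], [-0.0, -0.0, -1.0]]
wrist_force: [-1.6, 0.7, 4.1]
grip_width: 0.566
grip_force: 62.4
```

>>> servo_tool:
  increments: [0, 0, 0, 0, -0.3, 0, 0, 0, 0, -0.5, 0, 0, 0, 0, -0.6, 0, 0, 0, 0, -0.6, 0, 0, 0, 0, -0.6]

```text
time_s: 11.17
ee_pos: [0.5117, -0.1373, 0.0076]
ee_rot: [[-0.884, 0.468, -0.0], [0.468, 0.884, 0.0], [0.0, 0.0, -1.0]]
wrist_force: [0.6, -0.2, -0.2]
grip_width: 0.796
grip_force: 0.0
```

>>> servo_tool:
  increments: [0, 0, -0.05, 0, -0.6, 0, 0, -0.1, 0, -0.6, 0, 0, -0.2, 0, -0.6, 0, 0, -0.35, 0, -0.6, 0, 0, -0.5, 0, -0.6]

```text
time_s: 11.58
ee_pos: [0.5113, -0.1371, 0.1093]
ee_rot: [[-0.884, 0.468, -0.001], [0.468, 0.884, 0.0], [0.001, -0.0, -1.0]]
wrist_force: [1.1, -1.0, 0.1]
grip_width: 0.801
grip_force: 0.0
```

>>> servo_tool:
  increments: [0, 0, -0.2, 0, -1, 0, 0, -0.4, 0, -1, 0, 0, -0.5, 0, -1, 0, 0, -0.5, 0, -1]

```text
time_s: 11.92
ee_pos: [0.5147, -0.1387, 0.215]
ee_rot: [[-0.884, 0.468, 0.011], [0.468, 0.884, -0.006], [-0.012, 0.0, -1.0]]
wrist_force: [0.0, -0.2, 0.4]
grip_width: 0.999
grip_force: 0.0
```

```bash
python3 s.py; python3 - <<'E'
from h import *
im,d,p,s,P=cap('wrist','pics/wrist7.png'); print('cap',topfit(p))
im2,d,p,s,P=cap('scene'); print('cap',topfit(p))
a=cv2.resize(im2[150:330,220:440],(400,327)); b=cv2.resize(im,(400,250))
cv2.imwrite('pics/fin.png',np.vstack([a,b])[...,::-1])
E
```

```text
yaw 152.11407541668206 F [ 0.  -0.2  0.4] T [-0.03 -0.04  0.04] [ 0.5147 -0.1387  0.215 ] 0.9989860614483578 11.9167
cap [ 5.105e-01 -1.374e-01  5.109e-01 -1.375e-01  2.440e-02  3.160e-02
  1.447e+03]
cap [ 5.124e-01 -1.345e-01  5.135e-01 -1.363e-01  2.670e-02  3.070e-02
  1.330e+02]
```

View pics/fin.png

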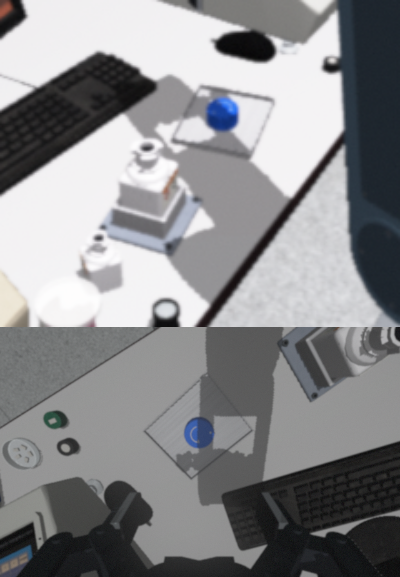

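The cap lies flat in the tray at about (200,432) in the lower picture, with its top 30 mm above the table. The bottle stands upright and open in its stand at about (150,180) in the upper one, and the gripper is clear.

```bash
python3 -c "
from bench import ctrl
print(ctrl.sign_off())"
```

```text
the job is handed in; nothing more can be done
None
```

The job is handed in at about 12 s: I pressed the cap home at about 16 N, turned it 62° anticlockwise, lifted it off and set it flat, open side down, on the steel tray; the bottle still stands upright in its stand, and the arm touched nothing else.

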